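# Stand the toppled larynx back in the model row

## Task

The larynx model has tipped over backwards onto the far rail of the metal tray, and a loose kneecap lies on its place, the blue square. First put the kneecap in the green bone bin, then stand the larynx upright on the blue square in the row, plinth square to the tray, setting it down rather than letting it fall. Leave the tongue, the pelvis and the shut cam lever as they are.

Things in the scene. Friction and masses are not known exactly. Their poses are not given: they have to be found in the camera images.
- tray: Fixed metal tray, 170 (x) x 490 (y) mm; origin under its centre on the shelf, x away from the robot, y along the row, z up; floor 10 mm above the origin. Chrome rails, 8 mm round, along y at x = -66 and +66 mm, axis 64 mm above the floor, posts at y = -236, 0, 236. Lane between them: four places at x = 0, y about -168, -56, 56, 168, holding tongue, pelvis, tipped larynx, blue square in any order.
- place: Blue square, 70 by 70 mm, flat on the tray floor, marking the vacant place; origin at its centre on the floor, axes as the tray's (z up). Looks only, no thickness to feel.
- larynx: Frosted resin larynx, 0.3 kg, 165 mm tall; origin: centre of the plinth's underside, z up the model. Dark plinth 56 x 56 x 16; windpipe 34 round from 16 to 90; block 36 (x) x 42 (y) from 90 to 136, flat sides, grip across y; leaf 26 wide to 165. Starts tipped 40 deg to tray +x: plinth's far edge on the floor, windpipe on the far rail, origin 28 mm above the shelf, y along the tray's y.
- kneecap: Smooth ivory plastic kneecap, 52 (x) by 59 (y) by 25 mm high, rounded, with a blunt point to its +y (to +33 mm); origin at the centre of the underside of the 52 mm round part, z up. Lies on the blue square on the tray floor; 52 mm across x, about along the tray's x, is the grasp clear of the neighbours.
- bin: Green open bone bin, fixed, 240 (x) by 160 (y) by 70 mm high, walls and floor 5 mm; origin under its centre on the shelf. Stands to the left or right of the tray. An ivory vertebra lies in its far (+x) end from about x = +45 mm; the rest is empty.
- tongue: Pink tongue model standing in the row on a dark 60 x 60 x 14 mm plinth, 115 mm tall, at most 46 mm wide above the plinth; origin at the centre of its underside, z up.
- pelvis: Red-and-blue pelvis half standing in the row on a dark 60 x 60 x 14 mm plinth, about 130 mm tall, 60 mm deep (x) and 20 mm wide (y) above the plinth; origin at the centre of its underside, z up.
- cam_lever (a joint): Chrome cam lock lever, 65 mm long, lying flat on the tray's front edge near the middle (top 25 mm above the shelf), turns about the vertical; 0 = shut (as it starts), grows to 1.6 rad = open.

How it is judged:
By the outcome, as a careful person would: the job done as asked, in the order asked, and still so for the second after the job is handed in, with the robot touching nothing.
It also fails if it takes over 59 s, if anything falls off the work surface, if the arm or the gripper's body presses on something with over 40 N, if the wrist force passes 120 N, or if a joint passes its speed limit or range.

## Robot

A 6-joint arm with a two-finger parallel gripper is mounted at the origin on the work surface. World frame = base frame: x ahead of the robot, y to its left, z up, the work surface at z = 0. Lengths are in m, angles in rad, forces in N, time in s.
With the tool pointing down it reaches from about 0.2 to 0.875 m from the base axis. Payload 3.4 kg.
Tool frame: the origin (TCP) lies at the very end of the fingers, on their centre line; the grasp point (between the pads) lies 19 mm behind it; z points along the fingers, y is the line along which they close (so a half turn about z gives the same grasp; the last joint's range is limited). The gripper opens to 94 mm and grips with 3 to 60 N. Pads are 16 mm wide; open, the fingers measure 119 mm over their backs; the gripper's body (75 mm by 177 mm) begins 78 mm behind the grasp point.
Start: joints at [-1.33, 0.276, 1.505, -0, 1.361, -0.121], TCP at [0.204, -0.538, 0.205] pointing down, gripper open.
Joint ranges: [-2.89, 2.89], [-0.75, 2.08], [0.22, 2.7], [-1.18, 4.32], [0.11, 2.71], [-2.7, 2.7]. Speed limits (rad/s): [2.57, 2.57, 3.14, 3.14, 3.14, 3.14].

## Interface

Orientations are given as a rotation vector (axis times angle).
In Python, from workcell import bot, eyes gives the robot as it stands.
- The arm moves only by the tool move_arm, never from a script. Its argument "series" is a list of rows, each an object with "linear": the shift along the world's x, y, z each as a share of 0.025 m, from -1 to 1, a list of three; "twist": the turn about the world's z as a share of 0.08 rad, from -1 to 1. A call has exactly 8 rows; each row shifts and turns the commanded pose from where the row before left it; what a row does not reach is not made up. A row lasts 1/8 s, in which the tool goes at most 62.5 mm and 10.7 degrees, less where a joint would pass 70% of its speed; a pose out of reach is approached as far as the arm can. A call with a number of a shift or a turn outside -1 to 1 is refused whole. A call with a gripper value outside its range is refused whole. "grip" is the opening, from 0 (shut) to 1 (fully open), set as the call begins (left out, the last holds). The fingers move at their own pace and stop on an object; "squeeze" is the grip in N (left out, the last holds). Time passes only in rows, so rows that do not move let the fingers close, or fill a call up. It gives the time, the measured TCP pose, the force, the opening and the grip force at its end, in the units of the state.
- bot.get_obs(): the state, without advancing time (a new reading comes with each control period).
- eyes.get_image(name): name is "scene" or "top"; returns a dict with "image" (480x640x3 uint8, red, green, blue), "fx", "fy", "cx", "cy" (pixels), "rvec" (rotation vector, rad) and "tvec" (3), from world to camera coordinates, as OpenCV has them. Camera axes: x right, y down, z forward; pixel columns grow to the right and rows downward; lengths in m; the calibration is good to about 2 mm. A picture is of the moment at which its call begins. There is no depth.
- bot.job_done(): hands the job in; it is judged then, once.
Trained networks look in a picture, given as the dict that the camera call returned (one of the last four; its "shot" number tells which), for a name from the list of things; names that differ only in an ending like _2 or _b are one class to them, and where a whole thing is asked for, a point or a joint stands for the part that bears it (a point fixed in the world has none). Each returns a list of dicts, best first, with "p" (0 to 1); they miss things now and then, are a little off and sometimes report something else, mostly with a low value. They report only what shows in the picture. A call takes as long as a camera call.
- eyes.trace(thing, picture): "mask" (480x640 bool, what is visible of it) and "rect" ([left, top, width, height] in pixels, round what is visible of it).
The state is a dict: "time_s": time; "joints": joint angles; "qd": joint speeds; "joint_efforts": joint torques, N m; "tool_pos": TCP position; "tcp_rot": TCP orientation; "contact_force": force on the tool from outside, world axes, zero at the start; "torque": the same for the moment, N m; "gripper_width": finger opening in m; "gripper_force": force on a finger pad.
Only numpy, scipy, OpenCV 4.12 (cv2) and the standard library are available. Lean on these libraries where they do the work, as an engineer would, in place of code of your own. Each camera call takes 0.05 s, during which the arm holds its last target. There are 200 camera calls.

## Working session

There is one attempt and no reset: what is moved stays moved. The work goes in short steps, Python scripts to look and compute and a tool call to move; the robot and the scene stay as the last step left them, time stands still between calls to the robot, and variables do not carry over. Pictures are saved under pics/ and viewed, at most 10 in all, crops included, and the job is handed in when it is done.

Besides the shell and the picture viewer there is one more tool, called after "Emit:" by a JSON object that holds its "op" and its "data", one argument or row to a line. move_arm: Moves the arm, as the interface text tells. Its arguments: {"type":"object","properties":{"series":{"type":"array","items":{"type":"object","properties":{"linear":{"type":"array","items":{"type":"number"}},"twist":{"type":"number"}}}},"grip":{"type":"number"},"squeeze":{"type":"number"}},"required":["series"]}

```bash
mkdir -p pics; ls; cat > h.py <<'E'
import numpy as np, cv2
from workcell import bot, eyes
def cam(p):
    R=cv2.Rodrigues(np.array(p["rvec"],float))[0]; t=np.array(p["tvec"],float).ravel()
    K=np.array([[p["fx"],0,p["cx"]],[0,p["fy"],p["cy"]],[0,0,1]]); return K,R,t
def ray(p,u,v,z):
    K,R,t=cam(p); c=-R.T@t; d=R.T@np.linalg.inv(K)@np.array([u,v,1.]); return c+d*(z-c[2])/d[2]
def proj(p,X):
    K,R,t=cam(p); x=(K@(R@np.atleast_2d(X).T+t[:,None])).T; return x[:,:2]/x[:,2:]
def save(n,p): cv2.imwrite(f"pics/{n}.png",cv2.cvtColor(p["image"],cv2.COLOR_RGB2BGR))
E
python3 - <<'E'
from h import *
for n in ("top","scene"):
    p=eyes.get_image(n); save(n+"0",p); K,R,t=cam(p); print(n,p["fx"],-R.T@t)
    for th in ["tray","place","larynx","kneecap","bin","tongue","pelvis","cam_lever"]:
        r=eyes.trace(th,p)
        if r:
            r=r[0]; ys,xs=np.nonzero(r["mask"]); c=cv2.minAreaRect(np.c_[xs,ys].astype(np.float32))
            z={"kneecap":.02,"bin":.07,"place":.01}.get(th,.01)
            print(th,round(r["p"],2),r["rect"],np.round(c[0],1),np.round(c[1],1),round(c[2],1),ray(p,*c[0],z).round(3), [ray(p,*q,z).round(3)[:2].tolist() for q in cv2.boxPoints(c)])
print(bot.get_obs())
E
```

```text
pics
top 606.6697810749567 [0.36147688 0.00195677 1.42223039]
tray 0.55 [194.4, 176.5, 226.7, 93.0] [311.4 222.8] [ 77.  226.6] 86.1 [0.548 0.013 0.01 ] [[0.628, 0.285], [0.652, -0.25], [0.47, -0.255], [0.446, 0.273]]
place 0.94 [324.9, 205.7, 33.0, 26.6] [338.2 220.6] [29.4 29.8] 84.8 [ 0.552 -0.05   0.01 ] [[0.585, -0.013], [0.59, -0.083], [0.52, -0.087], [0.515, -0.017]]
larynx 0.89 [223.8, 165.8, 30.4, 70.9] [237.8 202.5] [68.3 26.8] 83.0 [0.601 0.186 0.01 ] [[0.679, 0.226], [0.686, 0.163], [0.523, 0.146], [0.517, 0.208]]
kneecap 0.91 [320.2, 212.4, 27.5, 20.5] [335.4 222.7] [21.9 21.5] 26.6 [ 0.546 -0.043  0.02 ] [[0.536, -0.008], [0.58, -0.032], [0.556, -0.077], [0.512, -0.053]]
bin 0.6 [102.3, 171.4, 82.4, 108.6] [145.7 226.1] [ 79.1 108.7] 2.1 [0.542 0.386 0.07 ] [[0.425, 0.477], [0.671, 0.472], [0.66, 0.292], [0.415, 0.301]]
tongue 0.89 [275.9, 205.7, 31.8, 32.8] [289.  222.5] [31.3 26.9] 82.4 [0.55  0.066 0.01 ] [[0.584, 0.101], [0.591, 0.038], [0.517, 0.03], [0.51, 0.093]]
pelvis 0.71 [371.2, 194.5, 29.4, 35.4] [384.5 213. ] [32. 25.] 90.0 [ 0.568 -0.159  0.01 ] [[0.606, -
[... 1361 characters left out ...]
, -0.114]]
{'time_s': 0.9, 'joints': array([-1.33000283e+00,  2.75859788e-01,  1.50491767e+00,  1.25911740e-06,
        1.36072613e+00, -1.21005016e-01]), 'qd': array([-0.00048675,  0.0002136 ,  0.00053796,  0.00091848, -0.00012332,
       -0.00137723]), 'joint_efforts': array([-5.29288154e-04, -4.04444182e+01, -2.37498808e+01,  7.02524395e-02,
        2.46523070e-02, -1.80264742e-06]), 'tool_pos': array([ 0.20352103, -0.53779093,  0.20550891]), 'tcp_rot': array([3.09024179e+00, 5.65200824e-01, 1.03046276e-05]), 'contact_force': array([-0.20620428, -0.53557067, -0.21261205]), 'torque': array([ 0.03861601,  0.02261641, -0.00841614]), 'gripper_force': 0.0, 'gripper_width': 0.09377967825246655}
```

```bash
python3 - <<'E'
import cv2,numpy as np
a=cv2.imread("pics/top0.png")[155:290,95:430]; b=cv2.imread("pics/scene0.png")[180:400,190:570]
a=cv2.resize(a,(800,322),interpolation=cv2.INTER_CUBIC); cv2.imwrite("pics/a.png",a)
b=cv2.resize(b,(800,463),interpolation=cv2.INTER_CUBIC); cv2.imwrite("pics/b.png",b)
E
```

```text
(no output)
```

View pics/a.png

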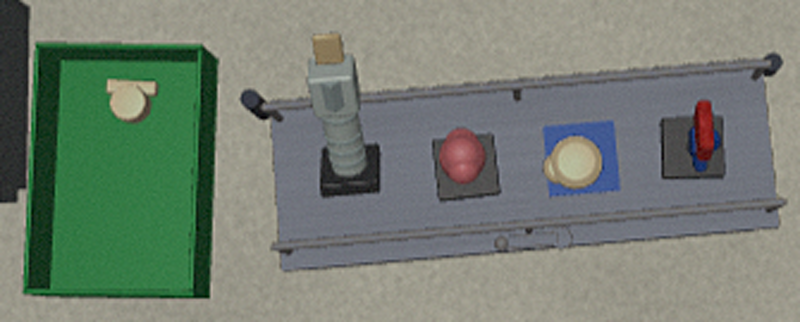

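View pics/b.png

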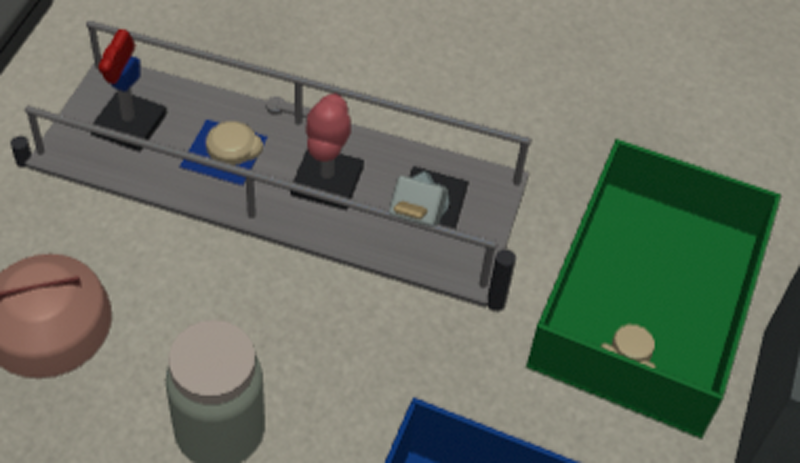

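```bash
cat > fit.py <<'E'
from h import *
from scipy.optimize import minimize
def box(w,d,z0,z1): return np.array([[x,y,z] for x in(-w/2,w/2) for y in(-d/2,d/2) for z in(z0,z1)])/1000
def cyl(r,z0,z1):
    a=np.linspace(0,2*np.pi,24,endpoint=False); return np.array([[r*np.cos(t),r*np.sin(t),z] for t in a for z in(z0,z1)])/1000
LAR=[box(56,56,0,16),cyl(17,16,90),box(36,42,90,136),box(10,26,136,165)]
KNE=[np.vstack([cyl(20,0,1),cyl(26,8,16),cyl(18,25,25),np.array([[0,.033,.01]])])]
PL=[box(70,70,0,0)]
PLI=[box(60,60,0,14)]
def Rz(a): return cv2.Rodrigues(np.array([0,0,a]))[0]
def render(p,parts,R,t,S=4):
    m=np.zeros((480*S,640*S),np.uint8)
    for q in parts:
        u=proj(p,q@R.T+t); u=(u+.5)*S-.5
        cv2.fillConvexPoly(m,cv2.convexHull(np.round(u).astype(np.int32)),1)
    return cv2.resize(m.astype(np.float32),(640,480),interpolation=cv2.INTER_AREA)
def fit(views,parts,pose,x0,step,grow=None):
    def cost(x):
        R,t=pose(x); c=0
        for p,m,ig in views:
            r=render(p,parts,R,t); d=np.abs(r-m)
            if ig is not None: d=d[~ig]
            c+=d.sum()/m.sum()
        return c
    x0=np.array(x0,float); s=np.vstack([x0]+[x0+np.eye(len(x0))[i]*step[i] for i in range(len(x0))])
    r=minimize(cost,x0,method="Nelder-Mead",options=dict(initial_simplex=s,xatol=1e-4,fatol=1e-4)); return r.x,r.fun
def flat(z): return lambda x:(Rz(x[2]),np.array([x[0],x[1],z]))
def tilt(x):  # x,y,yaw fixed tilt 40, z .028
    return Rz(x[2])@cv2.Rodrigues(np.array([0,np.radians(40),0]))[0], np.array([x[0],x[1],.028])
E
python3 - <<'E'
from fit import *
P={n:eyes.get_image(n) for n in("top","scene")}
M={(n,o):eyes.trace(o,P[n])[0]["mask"] for n in P for o in("place","kneecap","larynx","tongue","pelvis")}
def dil(m,k=3): return cv2.dilate(m.astype(np.uint8),np.ones((k,k)))>0
V=lambda o,ns=("top","scene"),ig=None:[(P[n],M[n,o].astype(np.float32),dil(M[n,ig]) if ig else None) for n in ns]
for ns in (("top",),("scene",),("top","scene")):
    print(ns,"place",*fit(V("place",ns,"kneecap"),PL,flat(.01),[.55,-.05,.07],[.01,.01,.06]))
    print("knee",*fit(V("kneecap",ns),KNE,flat(.01),[.546,-.043,.07],[.01,.01,.2]))
    print("lar",*fit(V("larynx",ns),LAR,tilt,[.54,.175,.07],[.01,.01,.06]))
p=P["top"]; f=lambda u,v,z:ray(p,u/800*335+95,v/322*135+155,z).round(3)
print("near edge",f(282,270,.01),f(778,228,.01),"near rail",f(278,246,.074),f(785,203,.074),"far rail",f(270,105,.074),f(765,66,.074))
print("bin rim",[f(*q,.07) for q in((37,44),(203,44),(194,296),(25,292))],"lever",f(502,242,.02),f(570,235,.02))
E
```

```text
('top',) place [ 0.5524059  -0.05005377  0.07626184] 0.08392082154750824
knee [ 0.54428336 -0.041429    0.18828781] 0.09694881737232208
lar [0.5392278  0.17558116 0.04780977] 0.06549347192049026
('scene',) place [ 0.55073903 -0.04780969  0.08379572] 0.5414125919342041
knee [ 0.54531915 -0.04003612  0.10537361] 0.0713672786951065
lar [0.53576676 0.17495692 0.10174552] 0.164000004529953
('top', 'scene') place [ 0.55136193 -0.04864529  0.08132   ] 0.6768976449966431
knee [ 0.54486268 -0.04072107  0.16686938] 0.1803966462612152
lar [0.53698146 0.17534649 0.06633048] 0.2856510579586029
near edge [0.447 0.245 0.01 ] [ 0.477 -0.241  0.01 ] near rail [0.466 0.237 0.074] [ 0.495 -0.237  0.074] far rail [0.599 0.244 0.074] [ 0.626 -0.224  0.074]
bin rim [array([0.664, 0.467, 0.07 ]), array([0.66 , 0.309, 0.07 ]), array([0.421, 0.317, 0.07 ]), array([0.428, 0.474, 0.07 ])] lever [0.469 0.029 0.02 ] [ 0.474 -0.037  0.02 ]
```

Emit:
{"op": "move_arm", "data": {
  "series": [
    {"linear":[0.57,0.83,0],"twist":0.68},
    {"linear":[0.57,0.83,0],"twist":0.68},
    {"linear":[0.57,0.83,0],"twist":0.68},
    {"linear":[0.57,0.83,0],"twist":0.68},
    {"linear":[0.57,0.83,0],"twist":0.68},
    {"linear":[0.57,0.83,0],"twist":0.68},
    {"linear":[0.57,0.83,0],"twist":0.68},
    {"linear":[0.57,0.83,0],"twist":0.68}
  ],
  "grip": 0.72
}}

```text
time_s: 2.5
tool_pos: [0.3185, -0.3691, 0.2057]
tcp_rot: [-2.892, -1.226, -0.001]
contact_force: [0.3, -0.2, 0.0]
gripper_width: 0.0676
gripper_force: 0.0
```

Emit:
{"op": "move_arm", "data": {
  "series": [
    {"linear":[0.57,0.83,0],"twist":0.68},
    {"linear":[0.57,0.83,0],"twist":0.68},
    {"linear":[0.57,0.83,0],"twist":0.68},
    {"linear":[0.57,0.83,0],"twist":0.68},
    {"linear":[0.57,0.83,0],"twist":0.68},
    {"linear":[0.57,0.83,0],"twist":0.68},
    {"linear":[0.57,0.83,0],"twist":0.68},
    {"linear":[0.57,0.83,0],"twist":0.68}
  ]
}}

```text
time_s: 3.5
tool_pos: [0.4316, -0.2031, 0.2057]
tcp_rot: [-2.559, -1.822, -0.001]
contact_force: [0.9, 0.3, -0.5]
gripper_width: 0.0676
gripper_force: 0.0
```

Emit:
{"op": "move_arm", "data": {
  "series": [
    {"linear":[0.57,0.83,0],"twist":0.68},
    {"linear":[0.57,0.83,0],"twist":0.68},
    {"linear":[0.57,0.83,0],"twist":0.68},
    {"linear":[0.57,0.83,0],"twist":0.68},
    {"linear":[0.57,0.83,0],"twist":0.68},
    {"linear":[0.57,0.83,0],"twist":0.68},
    {"linear":[0.57,0.83,0],"twist":0.68},
    {"linear":[0.57,0.83,0],"twist":0.68}
  ]
}}

```text
time_s: 4.5
tool_pos: [0.5449, -0.0372, 0.2057]
tcp_rot: [-2.105, -2.331, -0.0]
contact_force: [-0.2, -0.3, 0.3]
gripper_width: 0.0677
gripper_force: 0.0
```

Emit:
{"op": "move_arm", "data": {
  "series": [
    {"linear":[0,-0.16,-1]},
    {"linear":[0,0,-1]},
    {"linear":[0,0,-1]},
    {"linear":[0,0,-1]},
    {"linear":[0,0,-1]},
    {"linear":[0,0,-1]},
    {"linear":[0,0,-1]},
    {"linear":[0,0,-0.6]}
  ]
}}

```text
validation failed for argument at $.se...
```

Emit:
{"op": "move_arm", "data": {
  "series": [
    {"linear":[0,0,0]},
    {"linear":[0,0,0]},
    {"linear":[0,0,0]},
    {"linear":[0,0,0]},
    {"linear":[0,0,0]},
    {"linear":[0,0,0]},
    {"linear":[0,0,0]},
    {"linear":[0,0,0]}
  ],
  "grip": 0,
  "squeeze": 25
}}

```text
validation failed for argument at $.se...
```

Rows need an explicit twist.

Emit:
{"op": "move_arm", "data": {
  "series": [
    {"linear":[0,-0.16,-1],"twist":0},
    {"linear":[0,0,-1],"twist":0},
    {"linear":[0,0,-1],"twist":0},
    {"linear":[0,0,-1],"twist":0},
    {"linear":[0,0,-1],"twist":0},
    {"linear":[0,0,-1],"twist":0},
    {"linear":[0,0,-1],"twist":0},
    {"linear":[0,0,-0.6],"twist":0}
  ]
}}

```text
time_s: 5.5
tool_pos: [0.5442, -0.0421, 0.0147]
tcp_rot: [-2.108, -2.328, 0.001]
contact_force: [0.3, -0.0, 0.3]
gripper_width: 0.0675
gripper_force: 0.0
```

Emit:
{"op": "move_arm", "data": {
  "series": [
    {"linear":[0,0,0],"twist":0},
    {"linear":[0,0,0],"twist":0},
    {"linear":[0,0,0],"twist":0},
    {"linear":[0,0,0],"twist":0},
    {"linear":[0,0,0],"twist":0},
    {"linear":[0,0,0],"twist":0},
    {"linear":[0,0,0],"twist":0},
    {"linear":[0,0,0],"twist":0}
  ],
  "grip": 0,
  "squeeze": 25
}}

```text
time_s: 6.5
tool_pos: [0.5462, -0.0439, 0.0163]
tcp_rot: [2.111, 2.325, 0.002]
contact_force: [-0.6, -0.0, 5.9]
gripper_width: 0.0508
gripper_force: 25.0
```

Emit:
{"op": "move_arm", "data": {
  "series": [
    {"linear":[0,0,0.5],"twist":0},
    {"linear":[0,0,1],"twist":0},
    {"linear":[0,0,1],"twist":0},
    {"linear":[0,0,1],"twist":0},
    {"linear":[0,0,1],"twist":0},
    {"linear":[0,0,1],"twist":0},
    {"linear":[0,0,1],"twist":0},
    {"linear":[0,0,1],"twist":0}
  ]
}}

```text
time_s: 7.5
tool_pos: [0.5451, -0.0438, 0.2041]
tcp_rot: [-2.112, -2.326, 0.0]
contact_force: [-0.3, -0.1, -1.3]
gripper_width: 0.0504
gripper_force: 25.0
```

Emit:
{"op": "move_arm", "data": {
  "series": [
    {"linear":[-0.1,0.8,0],"twist":0},
    {"linear":[-0.1,1,0],"twist":0},
    {"linear":[-0.1,1,0],"twist":0},
    {"linear":[-0.1,1,0],"twist":0},
    {"linear":[-0.1,1,0],"twist":0},
    {"linear":[-0.1,1,0],"twist":0},
    {"linear":[-0.1,1,0],"twist":0},
    {"linear":[-0.1,1,0],"twist":0}
  ]
}}

```text
time_s: 8.5
tool_pos: [0.5237, 0.1531, 0.2015]
tcp_rot: [-2.109, -2.325, 0.003]
contact_force: [-0.9, 0.3, -1.1]
gripper_width: 0.0504
gripper_force: 25.0
```

Emit:
{"op": "move_arm", "data": {
  "series": [
    {"linear":[-0.1,1,0],"twist":0},
    {"linear":[-0.1,1,0],"twist":0},
    {"linear":[-0.1,1,0],"twist":0},
    {"linear":[-0.1,1,0],"twist":0},
    {"linear":[-0.1,1,0],"twist":0},
    {"linear":[-0.1,1,0],"twist":0},
    {"linear":[-0.1,1,0],"twist":0},
    {"linear":[0,1,0],"twist":0}
  ]
}}

```text
time_s: 9.5
tool_pos: [0.5062, 0.3526, 0.2017]
tcp_rot: [-2.11, -2.326, 0.004]
contact_force: [0.4, 0.0, -1.2]
gripper_width: 0.0505
gripper_force: 25.0
```

Emit:
{"op": "move_arm", "data": {
  "series": [
    {"linear":[0,1,0],"twist":0},
    {"linear":[0,0.3,-1],"twist":0},
    {"linear":[0,0,-1],"twist":0},
    {"linear":[0,0,-1],"twist":0},
    {"linear":[0,0,-1],"twist":0},
    {"linear":[0,0,-1],"twist":0},
    {"linear":[0,0,-1],"twist":0},
    {"linear":[0,0,-0.8],"twist":0}
  ]
}}

```text
time_s: 10.5
tool_pos: [0.5075, 0.3843, 0.0315]
tcp_rot: [-2.111, -2.326, 0.002]
contact_force: [0.3, 0.5, -1.1]
gripper_width: 0.0505
gripper_force: 25.0
```

Emit:
{"op": "move_arm", "data": {
  "series": [
    {"linear":[0,0,-0.4],"twist":0},
    {"linear":[0,0,-0.2],"twist":0},
    {"linear":[0,0,-0.1],"twist":0},
    {"linear":[0,0,0],"twist":0},
    {"linear":[0,0,0],"twist":0},
    {"linear":[0,0,0],"twist":0},
    {"linear":[0,0,0],"twist":0},
    {"linear":[0,0,0],"twist":0}
  ]
}}

```text
time_s: 11.5
tool_pos: [0.5081, 0.3837, 0.0156]
tcp_rot: [2.112, 2.326, 0.0]
contact_force: [0.4, -0.4, -0.0]
gripper_width: 0.0503
gripper_force: 25.0
```

Emit:
{"op": "move_arm", "data": {
  "series": [
    {"linear":[0,0,0],"twist":0},
    {"linear":[0,0,0],"twist":0},
    {"linear":[0,0,0],"twist":0},
    {"linear":[0,0,0],"twist":0},
    {"linear":[0,0,0.5],"twist":0},
    {"linear":[0,0,1],"twist":0},
    {"linear":[0,0,1],"twist":0},
    {"linear":[0,0,1],"twist":0}
  ],
  "grip": 0.75
}}

```text
time_s: 12.5
tool_pos: [0.5082, 0.3839, 0.1048]
tcp_rot: [2.111, 2.326, 0.002]
contact_force: [0.0, 0.5, 0.6]
gripper_width: 0.0703
gripper_force: 0.0
```

Emit:
{"op": "move_arm", "data": {
  "series": [
    {"linear":[0.2,-0.5,1],"twist":0},
    {"linear":[0.5,-1,1],"twist":0.5},
    {"linear":[0.5,-1,1],"twist":1},
    {"linear":[0.5,-1,1],"twist":1},
    {"linear":[0.5,-1,0],"twist":1},
    {"linear":[0.5,-1,0],"twist":1},
    {"linear":[0.5,-1,0],"twist":1},
    {"linear":[0.5,-1,0],"twist":1}
  ],
  "grip": 0.9
}}

```text
time_s: 13.5
tool_pos: [0.6009, 0.1954, 0.2041]
tcp_rot: [1.438, 2.792, 0.001]
contact_force: [0.3, 0.3, 0.0]
gripper_width: 0.0844
gripper_force: 0.0
```

Emit:
{"op": "move_arm", "data": {
  "series": [
    {"linear":[0.5,-0.7,0],"twist":1},
    {"linear":[0,0,0],"twist":1},
    {"linear":[0,0,0],"twist":1},
    {"linear":[0,0,0],"twist":1},
    {"linear":[0,0,0],"twist":1},
    {"linear":[0,0,0],"twist":1},
    {"linear":[0,0,0],"twist":1},
    {"linear":[0,0,0],"twist":1}
  ]
}}

```text
time_s: 14.5
tool_pos: [0.6131, 0.1787, 0.204]
tcp_rot: [0.487, 3.103, 0.001]
contact_force: [-0.2, -0.3, 0.4]
gripper_width: 0.0847
gripper_force: 0.0
```

Emit:
{"op": "move_arm", "data": {
  "series": [
    {"linear":[0,0,0],"twist":1},
    {"linear":[0,0,0],"twist":1},
    {"linear":[0,0,0],"twist":1},
    {"linear":[0,0,0],"twist":1},
    {"linear":[0,0,0],"twist":0.7},
    {"linear":[0,0,0],"twist":0},
    {"linear":[0,0,0],"twist":0},
    {"linear":[0,0,0],"twist":0}
  ]
}}

```text
time_s: 15.5
tool_pos: [0.613, 0.1787, 0.2032]
tcp_rot: [-0.096, 3.14, 0.0]
contact_force: [0.0, 0.4, 0.4]
gripper_width: 0.0846
gripper_force: 0.0
```

```bash
python3 - <<'E'
from h import *
p=eyes.get_image("scene"); o=bot.get_obs(); print(o["tool_pos"],o["tcp_rot"],o["joints"])
r=eyes.trace("kneecap",p); print([(q["p"],q["rect"]) for q in r[:2]])
cv2.imwrite("pics/c.png",cv2.cvtColor(cv2.resize(p["image"][180:400,190:570],(800,463)),cv2.COLOR_RGB2BGR))
E
```

```text
[0.61297606 0.17871656 0.20311003] [-9.65942985e-02  3.14005167e+00  1.56844553e-04] [ 1.74728011e-01  3.73115726e-01  1.36510557e+00  9.21286432e-05
  1.40330200e+00 -1.45758829e+00]
[(0.8, [483.6, 292.2, 33.7, 20.1])]
```

View pics/c.png

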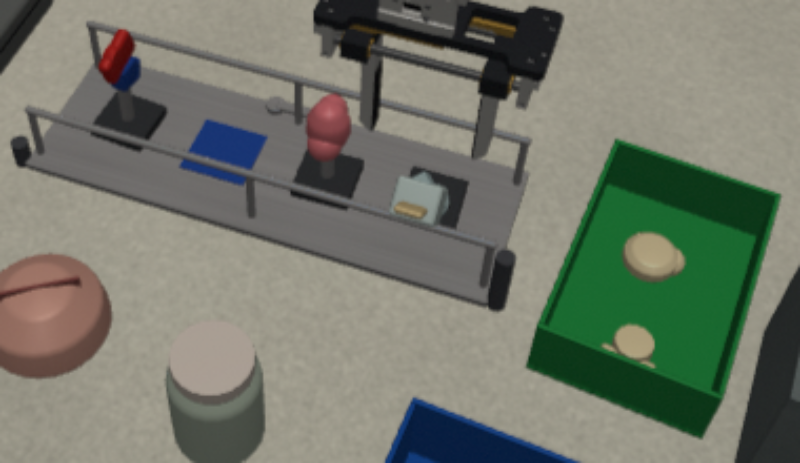

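Emit:
{"op": "move_arm", "data": {
  "series": [
    {"linear":[0,0,-1],"twist":0},
    {"linear":[0,0,-1],"twist":0},
    {"linear":[0,0,-1],"twist":0},
    {"linear":[0,0,-0.7],"twist":0},
    {"linear":[0,0,-0.45],"twist":0},
    {"linear":[0,0,0],"twist":0},
    {"linear":[0,0,0],"twist":0},
    {"linear":[0,0,0],"twist":0}
  ]
}}

```text
time_s: 16.6
tool_pos: [0.6137, 0.1788, 0.1002]
tcp_rot: [-0.097, 3.138, 0.001]
contact_force: [0.2, 0.1, -0.0]
gripper_width: 0.0848
gripper_force: 0.0
```

Emit:
{"op": "move_arm", "data": {
  "series": [
    {"linear":[0,0,0],"twist":0},
    {"linear":[0,0,0],"twist":0},
    {"linear":[0,0,0],"twist":0},
    {"linear":[0,0,0],"twist":0},
    {"linear":[0,0,0],"twist":0},
    {"linear":[0,0,0],"twist":0},
    {"linear":[0,0,0],"twist":0},
    {"linear":[0,0,0],"twist":0}
  ],
  "grip": 0,
  "squeeze": 10
}}

```text
time_s: 17.6
tool_pos: [0.6131, 0.1788, 0.0993]
tcp_rot: [-0.097, 3.14, 0.0]
contact_force: [-0.0, -0.5, 0.5]
gripper_width: 0.0422
gripper_force: 10.0
```

```bash
python3 - <<'E'
from fit import *
for n in("top","scene"):
    p=eyes.get_image(n); r=eyes.trace("place",p)
    if r:
        m=r[0]["mask"].astype(np.float32); print(n,r[0]["p"],*fit([(p,m,None)],PL,flat(.01),[.55,-.05,.07],[.01,.01,.06]))
    else: print(n,"none")
print(bot.get_obs()["gripper_width"],bot.get_obs()["gripper_force"])
for h in(113,118):
  for th in(40,32,24,16,8,0):
    t=np.radians(th); print(h,th,np.round([-28*np.cos(t)+h*np.sin(t),28*np.sin(t)+h*np.cos(t)],1))
E
```

```text
top 0.55 [ 0.5498408  -0.05091854  0.08454303] 0.09924662113189697
scene 0.96 [ 0.55175674 -0.0491111   0.05137036] 0.23899778723716736
0.041947106532239084 9.988777488470078
113 40 [ 51.2 104.6]
113 32 [ 36.1 110.7]
113 24 [ 20.4 114.6]
113 16 [  4.2 116.3]
113 8 [-12.  115.8]
113 0 [-28. 113.]
118 40 [ 54.4 108.4]
118 32 [ 38.8 114.9]
118 24 [ 22.4 119.2]
118 16 [  5.6 121.1]
118 8 [-11.3 120.7]
118 0 [-28. 118.]
```

Emit:
{"op": "move_arm", "data": {
  "series": [
    {"linear":[-0.31,-0.02,0.16],"twist":0},
    {"linear":[-0.31,-0.02,0.13],"twist":0},
    {"linear":[-0.33,-0.02,0.1],"twist":0},
    {"linear":[-0.33,-0.02,0.08],"twist":0},
    {"linear":[-0.33,-0.02,0.05],"twist":0},
    {"linear":[-0.34,-0.02,0.03],"twist":0},
    {"linear":[-0.34,-0.02,0],"twist":0},
    {"linear":[-0.34,-0.02,-0.02],"twist":0}
  ]
}}

```text
time_s: 18.8
tool_pos: [0.5466, 0.1746, 0.1125]
tcp_rot: [0.097, -3.14, -0.0]
contact_force: [-0.1, 0.2, -2.4]
gripper_width: 0.0419
gripper_force: 10.0
```

```bash
python3 - <<'E'
from h import *
p=eyes.get_image("scene"); q=eyes.get_image("top"); print(bot.get_obs()["contact_force"],bot.get_obs()["torque"])
a=cv2.resize(p["image"][170:310,330:460],(520,560)); b=cv2.resize(q["image"][160:260,205:275],(280,400)); b=cv2.copyMakeBorder(b,0,160,0,0,0)
cv2.imwrite("pics/d.png",cv2.cvtColor(np.hstack([a,b]),cv2.COLOR_RGB2BGR))
E
```

```text
[-0.40129423  0.94471623 -2.6116901 ] [ 0.15157929 -0.24390783  0.03822251]
```

View pics/d.png

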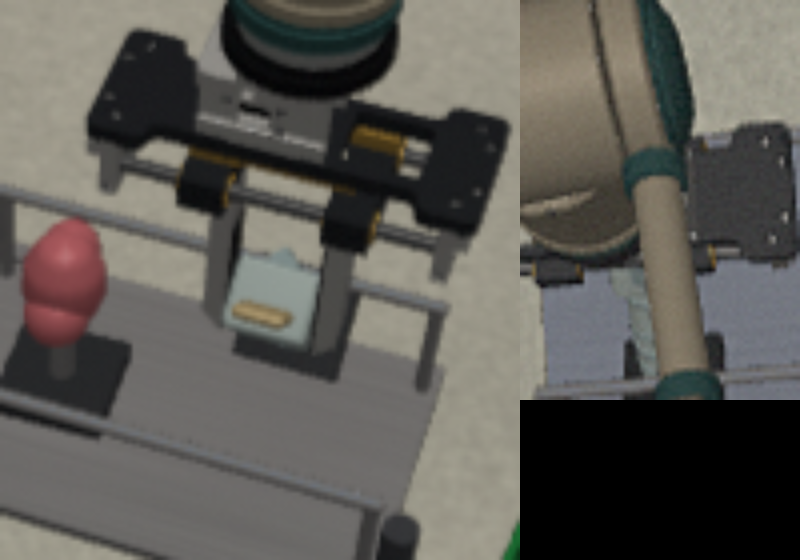

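Emit:
{"op": "move_arm", "data": {
  "series": [
    {"linear":[0,0,0.1],"twist":0},
    {"linear":[0,0,0],"twist":0},
    {"linear":[0,0,0],"twist":0},
    {"linear":[0,0,0],"twist":0},
    {"linear":[0,0,0],"twist":0},
    {"linear":[0,0,0],"twist":0},
    {"linear":[0,0,0],"twist":0},
    {"linear":[0,0,0],"twist":0}
  ],
  "squeeze": 4
}}

```text
time_s: 19.9
tool_pos: [0.5473, 0.1747, 0.115]
tcp_rot: [-0.097, 3.14, 0.0]
contact_force: [0.4, 0.2, -1.3]
gripper_width: 0.0422
gripper_force: 4.0
```

```bash
cat > tl.py <<'E'
from fit import *
def go(y0=.175):
    p=eyes.get_image("scene"); r=eyes.trace("larynx",p); o=bot.get_obs(); g=o["tool_pos"]+[0,0,.019]
    if not r: print("none"); return
    m=r[0]["mask"].astype(np.float32); ys,xs=np.nonzero(m); print(r[0]["p"],r[0]["rect"],o["contact_force"].round(1),o["gripper_force"],g.round(4))
    ig=(cv2.dilate(m,np.ones((5,5)))==0)
    # grip height h on axis, tilt th; gripper occludes -> score containment both ways
    best=[]
    for h in range(100,134,4):
        for th in range(-10,50,2):
            R=Rz(.065)@cv2.Rodrigues(np.array([0,np.radians(th),0]))[0]; t=g-R@np.array([0,0,h/1000])
            f=render(p,LAR,R,t,2); c=np.maximum(m-f,0).sum()+.3*np.maximum(f-m,0).sum(); best.append((round(float(c/m.sum()),3),h,th))
    print(sorted(best)[:6])
    cv2.imwrite("pics/e%d.png"%(o["time_s"]*10),cv2.cvtColor(cv2.resize(p["image"][170:310,200:460],(800,431)),cv2.COLOR_RGB2BGR))
go()
E
python3 tl.py; ls pics
```

```text
0.62 [383.1, 231.3, 35.4, 44.9] [-0.9  0.7 -3.2] 3.9999110251665115 [0.5473 0.1747 0.134 ]
[(0.079, 128, 30), (0.085, 132, 30), (0.086, 124, 28), (0.086, 124, 30), (0.088, 116, 28), (0.089, 120, 28)]
a.png
b.png
c.png
d.png
e200.png
scene0.png
top0.png
```

Emit:
{"op": "move_arm", "data": {
  "series": [
    {"linear":[0,0,0.1],"twist":0},
    {"linear":[0,0,0],"twist":0},
    {"linear":[0.1,0,0],"twist":0},
    {"linear":[0.3,0.02,0],"twist":0},
    {"linear":[0.6,0.04,0],"twist":0},
    {"linear":[0,0,0],"twist":0},
    {"linear":[0,0,0],"twist":0},
    {"linear":[0,0,0],"twist":0}
  ],
  "squeeze": 3
}}

```text
time_s: 21.0
tool_pos: [0.5719, 0.1761, 0.1173]
tcp_rot: [0.097, -3.139, -0.0]
contact_force: [-1.2, -0.1, -1.2]
gripper_width: 0.0421
gripper_force: 3.0
```

```bash
python3 tl.py; ls pics
```

```text
0.65 [376.5, 240.6, 34.2, 58.3] [ 0.  0. -2.] 3.000047765672207 [0.5719 0.1762 0.1365]
[(0.065, 128, 12), (0.074, 124, 12), (0.08, 132, 12), (0.081, 124, 10), (0.082, 120, 10), (0.088, 128, 10)]
a.png
b.png
c.png
d.png
e200.png
e211.png
scene0.png
top0.png
```

Emit:
{"op": "move_arm", "data": {
  "series": [
    {"linear":[-0.1,0,-0.04],"twist":0},
    {"linear":[-0.2,-0.01,0],"twist":0},
    {"linear":[-0.2,-0.02,-0.02],"twist":0},
    {"linear":[-0.2,-0.01,-0.02],"twist":0},
    {"linear":[-0.2,-0.02,-0.04],"twist":0},
    {"linear":[-0.2,-0.01,-0.04],"twist":0},
    {"linear":[-0.1,0,-0.04],"twist":0},
    {"linear":[0,0,0],"twist":0}
  ]
}}

```text
time_s: 22.1
tool_pos: [0.5421, 0.1744, 0.113]
tcp_rot: [-0.097, 3.14, 0.0]
contact_force: [-0.9, -1.2, 3.3]
gripper_width: 0.0418
gripper_force: 3.0
```

```bash
python3 tl.py; ls pics
```

```text
0.9 [380.9, 226.7, 31.8, 59.0] [-2.2 -0.9  3.9] 3.000241555273533 [0.5424 0.1744 0.1319]
[(0.055, 128, 12), (0.057, 124, 10), (0.058, 128, 10), (0.059, 120, 10), (0.061, 124, 12), (0.064, 128, 8)]
a.png
b.png
c.png
d.png
e200.png
e211.png
e222.png
scene0.png
top0.png
```

View pics/e222.png

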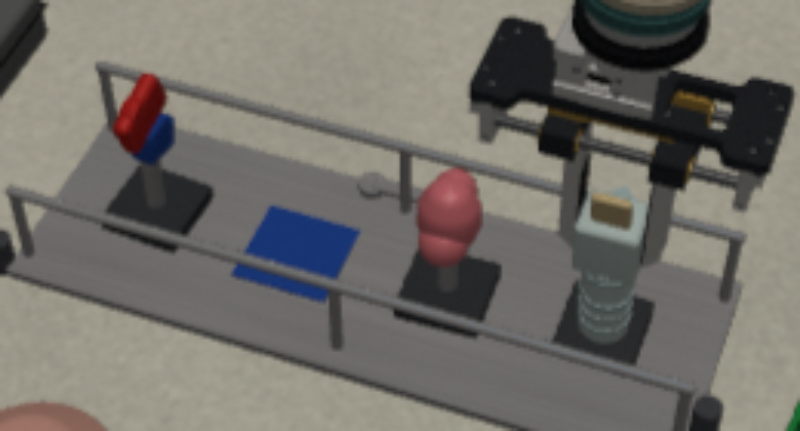

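Emit:
{"op": "move_arm", "data": {
  "series": [
    {"linear":[0,0,0.4],"twist":0},
    {"linear":[0.1,0,0],"twist":0},
    {"linear":[0.3,0.02,0],"twist":0},
    {"linear":[0.6,0.04,0],"twist":0},
    {"linear":[-0.6,-0.04,0],"twist":0},
    {"linear":[-0.3,-0.02,0],"twist":0},
    {"linear":[-0.1,0,0],"twist":0},
    {"linear":[0,0,0],"twist":0}
  ]
}}

```text
time_s: 23.2
tool_pos: [0.542, 0.1745, 0.1227]
tcp_rot: [-0.097, 3.14, 0.0]
contact_force: [0.3, 0.1, -2.0]
gripper_width: 0.0419
gripper_force: 3.0
```

```bash
python3 tl.py; ls pics
```

```text
0.62 [378.3, 228.8, 35.2, 66.0] [-0.5  0.1 -2.6] 2.9999470710754395 [0.5425 0.1745 0.1417]
[(0.067, 128, 2), (0.069, 124, 0), (0.07, 128, 0), (0.074, 132, 2), (0.078, 128, 8), (0.079, 132, 4)]
a.png
b.png
c.png
d.png
e200.png
e211.png
e222.png
e233.png
scene0.png
top0.png
```

Emit:
{"op": "move_arm", "data": {
  "series": [
    {"linear":[0,0,-0.08],"twist":0},
    {"linear":[0,0,-0.08],"twist":0},
    {"linear":[0,0,-0.06],"twist":0},
    {"linear":[0,0,-0.06],"twist":0},
    {"linear":[0,0,-0.04],"twist":0},
    {"linear":[0,0,-0.04],"twist":0},
    {"linear":[0,0,0],"twist":0},
    {"linear":[0,0,0],"twist":0}
  ]
}}

```text
time_s: 24.3
tool_pos: [0.5423, 0.1745, 0.1136]
tcp_rot: [-0.097, 3.14, 0.0]
contact_force: [-0.6, -0.1, -2.6]
gripper_width: 0.0418
gripper_force: 3.0
```

```bash
python3 tl.py
```

```text
0.64 [377.6, 230.9, 31.7, 69.5] [ 0.6  0.3 -2.7] 2.9999973624944687 [0.5423 0.1745 0.1326]
[(0.059, 132, 2), (0.063, 128, 0), (0.069, 128, 2), (0.071, 124, 0), (0.071, 132, 0), (0.074, 124, -2)]
```

Emit:
{"op": "move_arm", "data": {
  "series": [
    {"linear":[0,0,-0.04],"twist":0},
    {"linear":[0,0,-0.04],"twist":0},
    {"linear":[0,0,-0.04],"twist":0},
    {"linear":[0,0,-0.04],"twist":0},
    {"linear":[0,0,-0.02],"twist":0},
    {"linear":[0,0,0],"twist":0},
    {"linear":[0,0,0],"twist":0},
    {"linear":[0,0,0],"twist":0}
  ]
}}

```text
time_s: 25.4
tool_pos: [0.5425, 0.1745, 0.1091]
tcp_rot: [-0.097, 3.14, 0.0]
contact_force: [1.3, -1.0, 5.3]
gripper_width: 0.0421
gripper_force: 3.0
```

Emit:
{"op": "move_arm", "data": {
  "series": [
    {"linear":[0,0,0],"twist":0},
    {"linear":[0,0,0],"twist":0},
    {"linear":[0,0,0.3],"twist":0},
    {"linear":[0,0,0.8],"twist":0},
    {"linear":[0,0,1],"twist":0},
    {"linear":[0,0,1],"twist":0},
    {"linear":[0,0,1],"twist":0},
    {"linear":[0,0,1],"twist":0}
  ],
  "squeeze": 30
}}

```text
time_s: 26.4
tool_pos: [0.5405, 0.1743, 0.2358]
tcp_rot: [0.097, -3.135, 0.0]
contact_force: [0.9, 0.6, -2.3]
gripper_width: 0.0417
gripper_force: 30.0
```

Emit:
{"op": "move_arm", "data": {
  "series": [
    {"linear":[0,0,0.5],"twist":0},
    {"linear":[0,-0.4,0.2],"twist":0},
    {"linear":[0.06,-0.8,0],"twist":0},
    {"linear":[0.06,-1,0],"twist":0},
    {"linear":[0.06,-1,0],"twist":0},
    {"linear":[0.06,-1,0],"twist":0},
    {"linear":[0.06,-1,0],"twist":0},
    {"linear":[0.06,-1,0],"twist":0}
  ]
}}

```text
time_s: 27.4
tool_pos: [0.5503, 0.0171, 0.2527]
tcp_rot: [0.095, -3.137, 0.0]
contact_force: [0.2, 0.1, -2.1]
gripper_width: 0.0417
gripper_force: 30.0
```

Emit:
{"op": "move_arm", "data": {
  "series": [
    {"linear":[0,-1,0],"twist":0},
    {"linear":[0,-0.8,0],"twist":0},
    {"linear":[0,-0.6,0],"twist":0},
    {"linear":[0,-0.4,0],"twist":0},
    {"linear":[0,0,-0.8],"twist":0},
    {"linear":[0,0,-1],"twist":0},
    {"linear":[0,0,-1],"twist":0},
    {"linear":[0,0,-0.8],"twist":0}
  ]
}}

```text
time_s: 28.4
tool_pos: [0.5509, -0.0502, 0.163]
tcp_rot: [0.098, -3.139, -0.001]
contact_force: [0.3, -0.0, -2.7]
gripper_width: 0.0417
gripper_force: 30.0
```

```bash
cat > up.py <<'E'
from fit import *
P={n:eyes.get_image(n) for n in("scene","top")}; o=bot.get_obs(); g=o["tool_pos"]+[0,0,.019]; a=o["tcp_rot"]
print(o["time_s"],g.round(4),a.round(3),o["contact_force"].round(1))
V=[]
for n in P:
    r=eyes.trace("larynx",P[n]); print(n,[(round(q["p"],2),q["rect"]) for q in r[:2]])
    if r and r[0]["p"]>.3: V.append((P[n],r[0]["mask"].astype(np.float32)))
yaw=.0635
def cost(x,vs):
    R=Rz(yaw)@cv2.Rodrigues(np.array([0,x[2],0]))[0]; t=g+Rz(yaw)@[x[0],x[1],0]-R@np.array([0,0,.118]); c=0
    for p,m in vs:
        f=render(p,LAR,R,t); c+=(np.maximum(m-f,0).sum()+.3*np.maximum(f-m,0).sum())/m.sum()
    return c
for vs in ([V[0]],V):
    r=minimize(cost,[0,0,0],args=(vs,),method="Nelder-Mead",options=dict(initial_simplex=np.array([[0,0,0],[.008,0,0],[0,.008,0],[0,0,.1]]))); print(r.x.round(4),round(r.fun,3))
cv2.imwrite("pics/f%d.png"%(o["time_s"]*10),cv2.cvtColor(cv2.resize(P["scene"]["image"][150:310,200:460],(800,492)),cv2.COLOR_RGB2BGR))
E
python3 up.py; ls pics|grep f
```

```text
28.5 [ 0.5495 -0.0499  0.1807] [ 9.800e-02 -3.135e+00 -3.000e-03] [-0.8 -0.2 -3.1]
scene [(0.6, [276.6, 180.4, 32.0, 68.9])]
top [(0.81, [329.7, 216.4, 23.8, 13.5]), (0.32, [197.9, 176.2, 226.4, 93.9])]
[0.0085 0.0004 0.0266] 0.055
[-0.0049 -0.0005 -0.0715] 0.654
f285.png
```

View pics/f285.png

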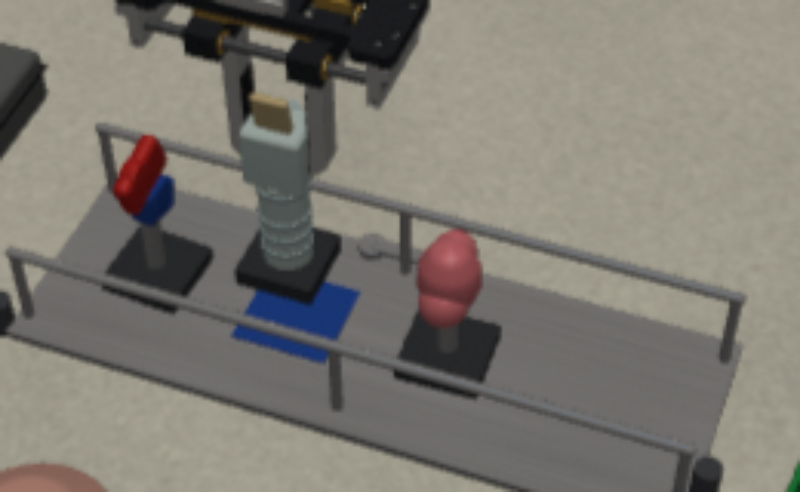

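Emit:
{"op": "move_arm", "data": {
  "series": [
    {"linear":[0,0,-0.6],"twist":0},
    {"linear":[0,0,-0.5],"twist":0},
    {"linear":[0,0,-0.4],"twist":0},
    {"linear":[0,0,-0.2],"twist":0},
    {"linear":[0,0,-0.1],"twist":0},
    {"linear":[0,0,-0.1],"twist":0},
    {"linear":[0,0,0],"twist":0},
    {"linear":[0,0,0],"twist":0}
  ]
}}

```text
time_s: 29.6
tool_pos: [0.5515, -0.0506, 0.1168]
tcp_rot: [-0.097, 3.14, -0.0]
contact_force: [0.4, -0.7, -2.6]
gripper_width: 0.0419
gripper_force: 30.0
```

```bash
cat > pl.py <<'E'
from fit import *
p=eyes.get_image("scene"); o=bot.get_obs(); g=o["tool_pos"]+[0,0,.019]; print(o["time_s"],g.round(4),o["contact_force"].round(1))
m=eyes.trace("larynx",p)[0]["mask"].astype(np.float32); yaw=.0635
def cost(x):
    R=Rz(x[2]); t=np.array([x[0],x[1],g[2]-.118]); f=render(p,LAR,R,t); return (np.maximum(m-f,0).sum()+.3*np.maximum(f-m,0).sum())/m.sum()
r=minimize(cost,[g[0],g[1],yaw],method="Nelder-Mead",options=dict(initial_simplex=np.array([[0,0,0],[.008,0,0],[0,.008,0],[0,0,.1]])+[g[0],g[1],yaw])); print("upright fit",r.x.round(4),round(r.fun,3))
z=max(g[2]-.118,.01); im=cv2.cvtColor(p["image"],cv2.COLOR_RGB2BGR); S=6; x0,y0=240,170; c=cv2.resize(im[y0:y0+100,x0:x0+130],None,fx=S,fy=S,interpolation=cv2.INTER_CUBIC)
def dr(w,cx,cy,yw,zz,col):
    q=(box(w,w,0,0)[[0,2,6,4]])@Rz(yw).T+[cx,cy,zz]; u=((proj(p,q)-[x0,y0]+.5)*S).astype(int); cv2.polylines(c,[u],True,col,1)
dr(70,.5515,-.0497,yaw,.01,(0,255,255)); dr(56,r.x[0],r.x[1],r.x[2],z+.016,(0,255,0)); dr(56,r.x[0],r.x[1],r.x[2],z,(0,200,0))
cv2.imwrite("pics/g%d.png"%(o["time_s"]*10),c)
E
python3 pl.py; ls pics|grep g
```

```text
29.65 [ 0.5515 -0.0506  0.1358] [-0.1 -0.3 -2.5]
upright fit [ 0.5537 -0.0502  0.0376] 0.087
a.png
b.png
c.png
d.png
e200.png
e211.png
e222.png
e233.png
e244.png
f285.png
g296.png
scene0.png
top0.png
```

View pics/g296.png

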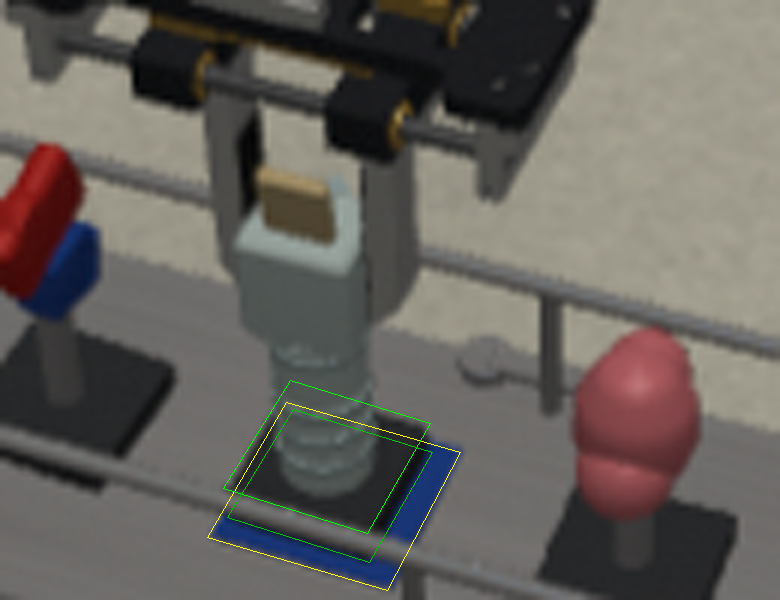

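Emit:
{"op": "move_arm", "data": {
  "series": [
    {"linear":[-0.06,0,-0.06],"twist":0},
    {"linear":[-0.06,0,-0.06],"twist":0},
    {"linear":[0,0,-0.04],"twist":0},
    {"linear":[0,0,-0.04],"twist":0},
    {"linear":[0,0,-0.02],"twist":0},
    {"linear":[0,0,-0.02],"twist":0},
    {"linear":[0,0,0],"twist":0},
    {"linear":[0,0,0],"twist":0}
  ]
}}

```text
time_s: 30.7
tool_pos: [0.5483, -0.0506, 0.1105]
tcp_rot: [-0.097, 3.14, 0.0]
contact_force: [0.3, -0.6, -2.0]
gripper_width: 0.0419
gripper_force: 30.0
```

Emit:
{"op": "move_arm", "data": {
  "series": [
    {"linear":[0,0,0],"twist":0},
    {"linear":[0,0,0],"twist":0},
    {"linear":[0,0,-0.02],"twist":0},
    {"linear":[0,0,-0.02],"twist":0},
    {"linear":[0,0,-0.02],"twist":0},
    {"linear":[0,0,-0.02],"twist":0},
    {"linear":[0,0,0],"twist":0},
    {"linear":[0,0,0],"twist":0}
  ],
  "squeeze": 10
}}

```text
time_s: 31.7
tool_pos: [0.5485, -0.0506, 0.1091]
tcp_rot: [-0.097, 3.139, 0.0]
contact_force: [-1.1, 0.4, 4.6]
gripper_width: 0.042
gripper_force: 10.0
```

```bash
python3 pl.py; python3 tl.py
```

```text
31.75 [ 0.5485 -0.0506  0.128 ] [-0.2  0.1  4.8]
upright fit [ 0.5527 -0.0494  0.0917] 0.086
0.79 [280.8, 200.4, 30.1, 61.1] [-1.9  0.3  5.8] 10.000356137752533 [ 0.5485 -0.0506  0.1281]
[(0.103, 120, 0), (0.108, 124, 0), (0.11, 120, -2), (0.11, 124, 2), (0.115, 120, 4), (0.118, 120, 2)]
```

View pics/g317.png

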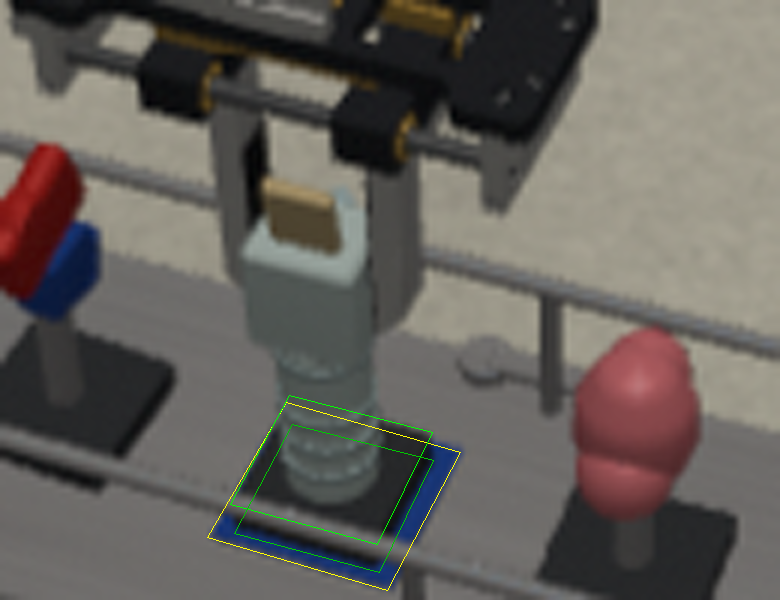

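Emit:
{"op": "move_arm", "data": {
  "series": [
    {"linear":[0,0,0.02],"twist":0},
    {"linear":[0,0,0.01],"twist":0},
    {"linear":[0,0,0],"twist":0},
    {"linear":[0,0,0],"twist":0},
    {"linear":[0,0,0],"twist":0},
    {"linear":[0,0,0],"twist":0},
    {"linear":[0,0,0],"twist":0},
    {"linear":[0,0,0],"twist":0}
  ],
  "squeeze": 4
}}

```text
time_s: 32.9
tool_pos: [0.5482, -0.0506, 0.1091]
tcp_rot: [0.097, -3.14, -0.0]
contact_force: [0.8, 0.8, -2.1]
gripper_width: 0.042
gripper_force: 4.0
```

Emit:
{"op": "move_arm", "data": {
  "series": [
    {"linear":[0,0,0],"twist":0},
    {"linear":[0,0,0],"twist":0},
    {"linear":[0,0,0],"twist":0},
    {"linear":[0,0,0],"twist":0},
    {"linear":[0,0,0],"twist":0},
    {"linear":[0,0,0],"twist":0},
    {"linear":[0,0,0],"twist":0},
    {"linear":[0,0,0],"twist":0}
  ],
  "grip": 0.75
}}

```text
time_s: 33.9
tool_pos: [0.5483, -0.0506, 0.1092]
tcp_rot: [-0.097, 3.14, 0.0]
contact_force: [-0.7, -0.1, 0.3]
gripper_width: 0.0705
gripper_force: 0.0
```

Emit:
{"op": "move_arm", "data": {
  "series": [
    {"linear":[0,0,0.4],"twist":0},
    {"linear":[0,0,0.8],"twist":0},
    {"linear":[0,0,1],"twist":0},
    {"linear":[0,0,1],"twist":0},
    {"linear":[0,0,1],"twist":0},
    {"linear":[0,0,1],"twist":0},
    {"linear":[0,0,0.5],"twist":0},
    {"linear":[0,0,0],"twist":0}
  ]
}}

```text
time_s: 34.9
tool_pos: [0.5487, -0.0507, 0.2527]
tcp_rot: [-0.097, 3.138, -0.001]
contact_force: [0.1, -0.6, -0.2]
gripper_width: 0.0703
gripper_force: 0.0
```

```bash
cat > fin.py <<'E'
from fit import *
P={n:eyes.get_image(n) for n in("scene","top")}; V=[]
for n in P:
    r=eyes.trace("larynx",P[n]); print(n,[(round(q["p"],2),q["rect"]) for q in r[:1]])
m=eyes.trace("larynx",P["scene"])[0]["mask"].astype(np.float32)
def pose(x): return Rz(x[2])@cv2.Rodrigues(np.array([0,x[3],0]))[0],np.array([x[0],x[1],.01])
print(fit([(P["scene"],m,None)],LAR,pose,[.5515,-.05,.0635,0],[.006,.006,.1,.06]))
c=cv2.resize(P["scene"]["image"][170:290,200:370],None,fx=4.7,fy=4.7,interpolation=cv2.INTER_CUBIC); cv2.imwrite("pics/h.png",cv2.cvtColor(c,cv2.COLOR_RGB2BGR))
E
python3 fin.py
```

```text
scene [(0.56, [280.2, 198.6, 31.7, 62.7])]
top [(0.77, [328.6, 209.5, 23.3, 21.2])]
(array([ 0.53402796, -0.0528465 ,  0.20709971,  0.16902819]), np.float64(0.1624700278043747))
```

View pics/h.png

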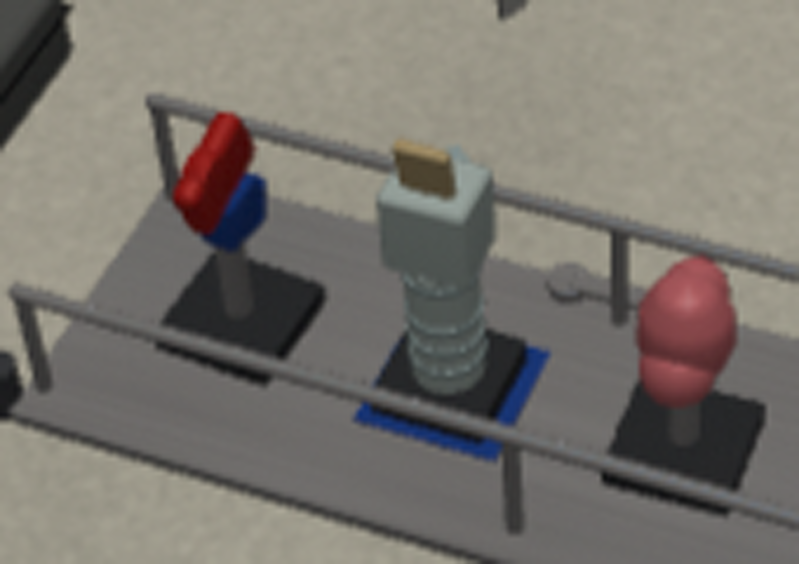

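Emit:
{"op": "move_arm", "data": {
  "series": [
    {"linear":[-1,-0.5,0.5],"twist":0},
    {"linear":[-1,-1,0.5],"twist":0},
    {"linear":[-1,-1,0],"twist":0},
    {"linear":[-1,-1,0],"twist":0},
    {"linear":[-1,-1,0],"twist":0},
    {"linear":[-1,-1,0],"twist":0},
    {"linear":[-1,-1,0],"twist":0},
    {"linear":[-1,-1,0],"twist":0}
  ]
}}

```text
time_s: 36.15
tool_pos: [0.3472, -0.2385, 0.2761]
tcp_rot: [0.097, -3.139, -0.001]
contact_force: [0.5, -0.7, 0.9]
gripper_width: 0.0704
gripper_force: 0.0
```

```bash
cat > fin2.py <<'E'
from fit import *
P={n:eyes.get_image(n) for n in("scene","top")}
def pose(x): return Rz(x[2]),np.array([x[0],x[1],.01])
for n in P:
    r=eyes.trace("larynx",P[n])[0]; m=r["mask"].astype(np.float32); print(n,round(r["p"],2),r["rect"],*fit([(P[n],m,None)],LAR,pose,[.5515,-.05,.0635],[.006,.006,.1]))
    pl=eyes.trace("place",P[n])
    if pl: print(" place",pl[0]["rect"],*fit([(P[n],pl[0]["mask"].astype(np.float32),cv2.dilate(m,np.ones((3,3)))>0)],PL,flat(.01),[.5515,-.05,.0635],[.006,.006,.05]))
q=P["top"]["image"][185:255,270:400]; cv2.imwrite("pics/k.png",cv2.cvtColor(cv2.resize(q,(780,420),interpolation=cv2.INTER_CUBIC),cv2.COLOR_RGB2BGR))
E
python3 fin2.py
```

```text
scene 0.83 [281.3, 200.2, 31.7, 61.5] [ 0.55276252 -0.04911078  0.11779104] 0.1943434178829193
 place [277.6, 244.4, 39.4, 22.3] [ 0.54971548 -0.04864048  0.07214029] 0.6631944179534912Traceback (most recent call last):
  File "fin2.py", line 5, in <module>
    r=eyes.trace("larynx",P[n])[0]; m=r["mask"].astype(np.float32); print(n,round(r["p"],2),r["rect"],*fit([(P[n],m,None)],LAR,pose,[.5515,-.05,.0635],[.006,.006,.1]))
      ~~~~~~~~~~~~~~~~~~~~~~~~~^^^
IndexError: list index out of range
```

```bash
python3 - <<'E'
from fit import *
p=eyes.get_image("top"); im=cv2.cvtColor(p["image"],cv2.COLOR_RGB2BGR); S=8; x0,y0=305,190; c=cv2.resize(im[y0:y0+65,x0:x0+95],None,fx=S,fy=S,interpolation=cv2.INTER_CUBIC)
r=eyes.trace("larynx",p); print([(q["p"],q["rect"]) for q in r[:1]])
for w,z,col in((70,.01,(0,255,255)),(56,.026,(0,255,0))):
    q=(box(w,w,0,0)[[0,2,6,4]])@Rz(.0635).T+[.5515,-.0497,z]; u=((proj(p,q)-[x0,y0]+.5)*S).astype(int); cv2.polylines(c,[u],True,col,1)
cv2.imwrite("pics/k.png",c)
E
```

```text
[(0.61, [324.0, 200.4, 27.2, 32.2])]
```

View pics/k.png

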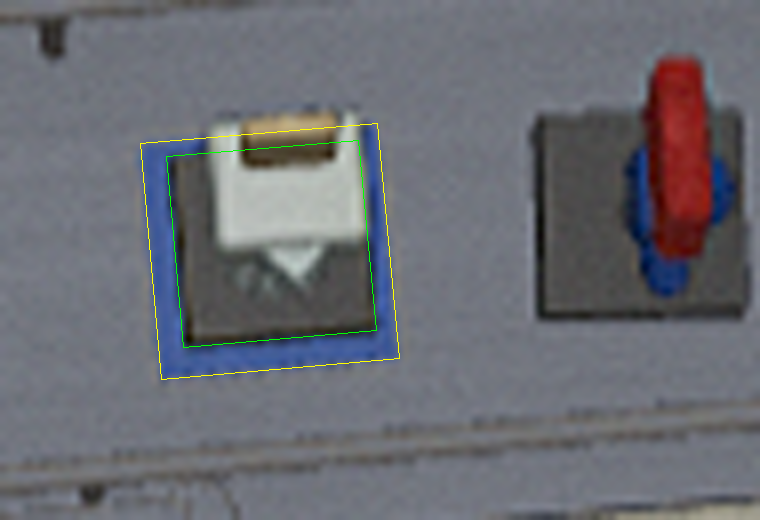

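```bash
python3 -c "
from workcell import bot
print(bot.job_done())"
```

```text
the job is handed in; nothing more can be done
None
```

The kneecap went into the green bin first, and the larynx now stands upright on the blue square, within about 2 mm of centre and square to the tray; I handed the job in at about 36 s of the 59 s allowed.

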